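# Lock the fraction collector's turntable for transport

### The job

The fraction collector is about to be carried to another bench and its tube rack is already off, so lock its turntable: with a fingertip against a drive pin, turn the round drive disc until its slot lines up with the red-tabbed lock bar, then push on the red tab until the bar has gone right through the slot and is fully home in the keeper on the other side. Only push, gently: do not grip or lift the disc or the bar, and leave everything else on and around the collector where it stands.

Things in the scene. Friction and masses are not known exactly. Their poses are not given: they have to be found in the camera images.
- collector: Fraction collector: fixed white bench instrument, yawed up to 0.4 rad. Origin on the bench under the turntable's vertical axis; +y is the way the lock bar is pushed, +x its rear, z up. Bare metal deck 80 mm above the bench, x -115 to 115, y -235 to 185 mm. Along y on the deck: dark rail holding the bar (34 mm wide, top 92 mm above bench, y -226 to -50), guide, drive disc at y 0, keeper.
- lock_disc: Drive disc: round, aluminium, 90 mm across, with one straight slot 14 mm wide, 20 mm deep, open on top, right across it. Origin on the axis at bench level; y axis along the slot (either way round is the same), x axis towards pin a. Turns either way without stops against a steady drag of about 0.07 N m (2 N at a pin), stays where left, and only sits on its spindle by its weight (0.45 kg).
- disc_center (a point): Centre of the disc's top face, on the axis, 106 mm above the bench. The slot is lined up when it is parallel to the collector's y axis; up to 0.12 rad off is close enough, as the slot's mouths and the bar's nose are bevelled.
- pin_a (a point): Centre of the top of one of the two upright steel drive pins on the disc: 12 mm in diameter, standing 30 mm above the disc's face (top 136 mm above the bench), 34 mm from the axis on the disc's +x axis, a quarter turn from the slot.
- pin_b (a point): The same for the other drive pin, on the disc's -x axis, opposite pin a.
- lock_bar: Lock bar: steel, 11 mm wide, 12 mm high, in its rail along the collector's y axis, upright red tab at its -y end. Slides only along that axis against a drag of about 3 N, stays where left, and cannot pass a disc that is out of line. Origin under the turntable axis when fully withdrawn; starts up to 12 mm in and is home, against soft rubber buffers, 130 mm in (towards +y).
- bar_tab (a point): Middle of the outer (-y) face of the bar's red tab (its dark red thumb pad), the face to push, 118 mm above the bench. Tab 34 mm wide, 8 mm thick, from 94 to 135 mm above the bench. It starts at y -219 to -207 mm of the collector and ends at y -89 mm, with the tab against two black rubber buffers, 7 mm high, on the guide.
- tab_plate: The red plate of the tab (34 mm wide, 5 mm thick), behind the 3 mm dark red thumb pad that covers its whole outer face. A finger that pushes the tab touches only the pad; the plate is touched only by a hand that takes hold of the tab from behind or by its edges. Its origin is the lock bar's.
- bar_nose (a point): Tip of the bar's bevelled nose, 94 mm above the bench; 159 mm ahead of the tab's outer face. Home, it lies at y +70 mm of the collector, 20 mm inside the keeper.
- keeper_mouth (a point): Middle of the keeper's mouth, at x 0, y 50 mm of the collector, 94 mm above the bench. The keeper is a steel block 37 mm wide, y 50 to 74, top 107 mm above the bench; the guide that the bar starts in is the same block at y -74 to -50.
- delivery_head (a point): Fixed delivery head of the collector at its rear left, 190 mm above the bench at its top, on a 16 mm column at x 85, y 155 mm of the collector; its arm (bottom 142 mm above the bench) is swung out over the rear, along y 155 to x 200. This point is the top of the column. Keep clear of it.
- tube_rack: Bystander: blue round tube rack with 14 tubes, the turntable's own, 180 mm across, 143 mm high; origin at the centre of its underside.
- flask: Bystander: conical glass flask, 82 mm across, 134 mm high; origin at the centre of its underside.
- bottle: Bystander: glass reagent bottle with a blue cap, 80 mm across, 165 mm high; origin at the centre of its underside.
- tip_box: Bystander: blue pipette tip box, 122 x 85 mm, 77 mm high; origin at the centre of its underside.
- paper_roll: Bystander: white paper roll standing on end, 100 mm across, 98 mm high; origin at the centre of its underside.
- vial_a: Bystander: amber vial with a white cap, 23 mm across, 48 mm high, standing on the collector's deck in front of the disc's left; origin at the centre of its underside.
- vial_b: Bystander: another such vial, on the deck in front of the bar; origin at the centre of its underside.
- blue_cap: Bystander: blue bottle cap, 42 mm across, 21 mm high, on the deck behind the bar; origin at the centre of its underside.

How it is judged:
By the outcome, as a careful person would: the job done as asked, in the order asked, and still so for the second after the job is handed in, with the robot touching nothing.
It also fails if it takes over 45 s, if anything falls off the work surface, if the arm or the gripper's body presses on something with over 40 N, if the wrist force passes 120 N, or if a joint passes its speed limit or range.

### The arm

A 6-joint arm with a two-finger parallel gripper is mounted at the origin on the work surface. World frame = base frame: x ahead of the robot, y to its left, z up, the work surface at z = 0. Lengths are in m, angles in rad, forces in N, time in s.
With the tool pointing down it reaches from about 0.275 to 0.85 m from the base axis. Payload 5.2 kg.
Tool frame: the origin (TCP) lies at the very end of the fingers, on their centre line; the grasp point (between the pads) lies 19 mm behind it; z points along the fingers, y is the line along which they close (so a half turn about z gives the same grasp; the last joint's range is limited). The gripper opens to 85 mm and grips with 20 to 120 N. Pads are 22 mm wide; open, the fingers measure 114 mm over their backs; the gripper's body (76 mm by 85 mm) begins 54 mm behind the grasp point. The pads swing forward as they close: fully open they stand 13 mm farther back than shut.
Start: joints at [-0.203, 0.259, 1.535, -0, 1.348, -0.203], TCP at [0.55, 0, 0.231] pointing down, gripper open.
Joint ranges: [-3.14, 3.14], [-0.91, 2.08], [0.19, 2.58], [-1.22, 4.36], [0.22, 2.71], [-3.12, 3.12]. Speed limits (rad/s): [2.57, 2.57, 3.14, 3.14, 3.14, 3.14].

### API

Orientations are given as a unit quaternion [w, x, y, z].
In Python, from cell import manip gives the robot as it stands.
- The arm moves only by the shell command python3 -m jog 'ROWS' [FORCE]. ROWS is JSON, a list of rows, each a list of 3 entries, a list of its own where there are three numbers: the gripper's target within -1 to 1 (fully open at 1, half-way at 0, shut at -1), then the shift along the world's x, y, z scaled (see below), then the turn, a rotation vector about the world's x, y, z scaled (see below). In form: [[jaw, [tx, ty, tz], [rx, ry, rz]], ...]. A call has 1 to 10 rows; each row shifts and turns the commanded pose from where the row before left it; what a row does not reach is not made up. The controller multiplies each number of a shift by 0.025 m and each number of a turn by 8 degrees. A row lasts 1/8 s, in which the tool goes at most 62.5 mm and 10.7 degrees, less where a joint would pass 70% of its speed; a pose out of reach is approached as far as the arm can. A call with a number of a shift or a turn outside -1 to 1 is refused whole. A call with a gripper value outside its range is refused whole. The fingers move at their own pace and stop on an object; FORCE is the grip in N (left out, the last holds). Time passes only in rows, so rows that do not move let the fingers close. It gives the time, the measured TCP pose, the force, the opening and the grip force at its end, in the units of the state.
- manip.read_state(): the state, without advancing time (a new reading comes with each control period).
- manip.read_camera(name): name is "scene" or "side" or "wrist"; returns the picture (420x560x3 uint8, blue, green, red); there is no depth.
- manip.camera_info(name): a dict with "mtx" (3x3 intrinsics, pixels), "eye" and "orientation" of the camera in the world; the wrist camera has in their place "tool_from_camera" (4x4, takes a point from camera to tool coordinates, whose origin is the TCP and whose axes are the flange's). Camera axes: x right, y up, looking along -z (the intrinsics and any distortion apply to the point x, -y, -z); pixel columns grow to the right and rows downward; lengths in m; the calibration is good to about 2 mm. A picture is of the moment at which its call begins: read the wrist's pose just before it. camera_info takes no time and is no camera call.
- manip.sign_off(): hands the job in; it is judged then, once.
The state is a dict: "time_s": time; "q": joint angles; "joint_velocities": joint speeds; "joint_torque": joint torques, N m; "tcp_pos": TCP position; "ee_rot": TCP orientation; "contact_force": force on the tool from outside, world axes, zero at the start; "wrist_torque": the same for the moment, N m; "width": finger opening in m; "gripper_force": force on a finger pad.
Only numpy, scipy, OpenCV 4.12 (cv2) and the standard library are available. Lean on these libraries where they do the work, as an engineer would, in place of code of your own. Each camera call takes 0.05 s, during which the arm holds its last target. There are 200 camera calls.

## Working session

There is one attempt and no reset: what is moved stays moved. The work goes in short steps, Python scripts to look and compute and a shell command to move; the robot and the scene stay as the last step left them, time stands still between calls to the robot, and variables do not carry over. Pictures are saved under pics/ and viewed, at most 12 in all, crops included, and the job is handed in when it is done.

```bash
mkdir -p pics
cat > h.py <<'E'
import numpy as np, cv2
from cell import manip
from scipy.spatial.transform import Rotation as R
def quat(q): return R.from_quat([q[1],q[2],q[3],q[0]]).as_matrix()
def cam(name):
    i=manip.camera_info(name); K=np.array(i["mtx"])
    if name=="wrist":
        s=manip.read_state(); T=np.array(i["tool_from_camera"]); Rt=quat(s["ee_rot"])
        return K,Rt@T[:3,:3],Rt@T[:3,3]+np.array(s["tcp_pos"])
    o=np.array(i["orientation"]); 
    return K,(o if o.shape==(3,3) else quat(o)),np.array(i["eye"])
def onz(c,px,z):
    K,Rm,e=c; d=np.linalg.inv(K)@np.array([px[0],px[1],1.]); d=Rm@(d*[1,-1,-1]); return e+d*(z-e[2])/d[2]
def proj(c,p):
    K,Rm,e=c; v=Rm.T@(np.array(p)-e)*[1,-1,-1]; v=K@v; return v[:2]/v[2]
E
python3 - <<'E'
from h import *
for n in ("scene","side","wrist"):
    c=cam(n); im=manip.read_camera(n); cv2.imwrite(f"pics/{n}0.png",im); print(n,{k:v for k,v in manip.camera_info(n).items()},c[2])
a=[cv2.imread(f"pics/{n}0.png") for n in("scene","side")]
print(manip.read_state())
E
```

```text
scene {'mtx': array([[400.3302337 ,   0.        , 277.00087065],
       [  0.        , 400.3302337 , 210.83922515],
       [  0.        ,   0.        ,   1.        ]]), 'eye': array([ 1.2004411 , -0.02310008,  0.94273977]), 'orientation': array([0.6773234 , 0.2516575 , 0.24629635, 0.64594089])} [ 1.2004411  -0.02310008  0.94273977]
side {'mtx': array([[451.31484457,   0.        , 278.92602771],
       [  0.        , 451.31484457, 209.21238074],
       [  0.        ,   0.        ,   1.        ]]), 'eye': array([0.36358009, 0.99864793, 0.73625621]), 'orientation': array([-0.06064696, -0.04669786,  0.49751217,  0.86407343])} [0.36358009 0.99864793 0.73625621]
wrist {'mtx': array([[292.69390009,   0.        , 277.70905994],
       [  0.        , 292.69390009, 210.31988907],
       [  0.        ,   0.        ,   1.        ]]), 'tool_from_camera': array([[ 5.36485042e-04,  9.45888151e-01,  3.24492401e-01,
         8.44485985e-02],
       [ 9.99999814e-01, -6.01707790e-04,  1.00659758e-04,
         2.12830266e-04],
       [ 2.90462478e-04,  3.24492287e-01, -9.45888298e-01,
        -1.425931
[... 154 characters left out ...]
rray([-2.02790584e-01,  2.59141161e-01,  1.53585442e+00,  5.09904298e-06,
        1.34800914e+00, -2.02783445e-01]), 'joint_velocities': array([-0.00109556, -0.00187902, -0.00129662, -0.0014046 ,  0.00176048,
        0.00018765]), 'joint_torque': array([ 2.27439166e-03, -4.46383452e+01, -2.90821481e+01, -2.12644927e-04,
        8.17353168e-03,  2.13274996e-05]), 'tcp_pos': array([5.49582140e-01, 1.16373283e-04, 2.30675089e-01]), 'ee_rot': array([-5.90923957e-04,  7.07109528e-01,  7.07103682e-01, -3.86386552e-04]), 'contact_force': array([-0.09137076,  0.59349282,  0.00220755]), 'wrist_torque': array([-0.00839098, -0.04597587, -0.03368574]), 'gripper_force': 0.0, 'width': 0.08515692787198544}
```

View pics/scene0.png

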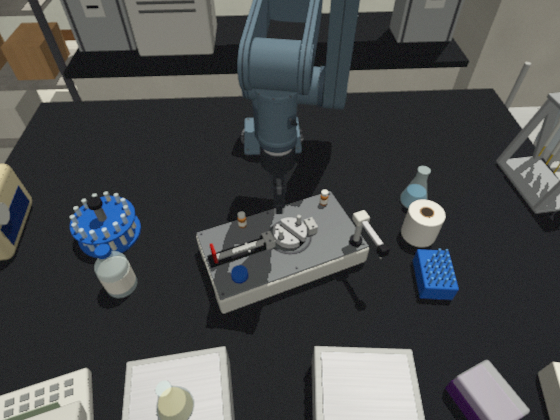

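View pics/wrist0.png

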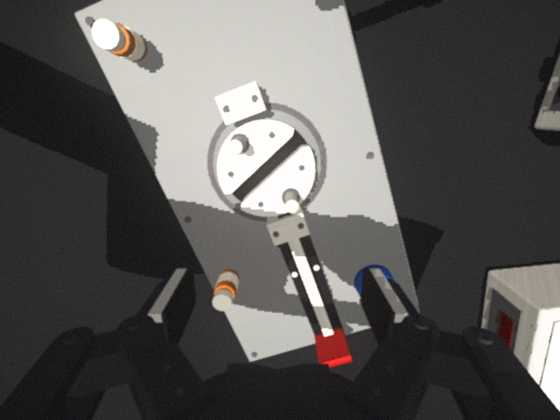

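View pics/side0.png

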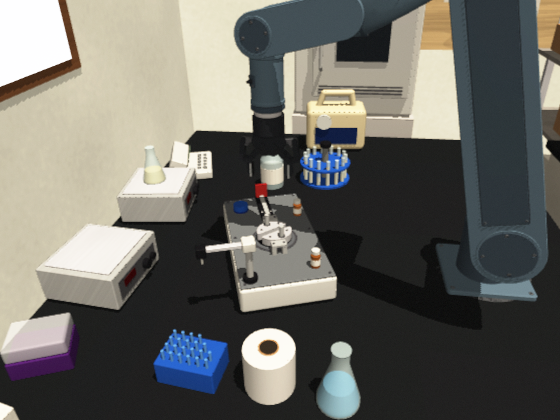

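The wrist view (up = world +y, right = +x) shows the disc at about (268,165), keeper (241,102), guide (290,230), pin tops (240,145) and (291,198), slot from (237,195) to (300,140), and the red tab at (333,348). The scene and side views agree on the layout: vials in front (−x), blue cap behind the bar, delivery head at the far left end.

Run:
```python
from h import *
c=cam("wrist"); im=cv2.imread("pics/wrist0.png")
for n,p,z in (("keeper",(241,102),.107),("guide",(288,231),.107),("disc",(267,166),.106),("p1",(239,144),.136),("p2",(291,197),.136),("s1",(237,195),.106),("s2",(300,140),.106),("vialA",(105,35),.128),("vialB",(222,303),.128),("cap",(374,280),.101)):
    print(n,onz(c,p,z).round(4))
for nm in("wrist","scene","side"):
    m=cv2.imread(f"pics/{nm}0.png"); h=cv2.cvtColor(m,cv2.COLOR_BGR2HSV)
    r=(((h[...,0]<6)|(h[...,0]>174))&(h[...,1]>180)&(h[...,2]>50)).astype(np.uint8)
    n,l,s,ce=cv2.connectedComponentsWithStats(r)
    for i in range(1,n):
        if s[i,4]>25: print(nm,s[i],ce[i], cv2.boxPoints(cv2.minAreaRect(np.argwhere(l==i)[:,::-1].astype(np.float32))).round().tolist())
cv2.imwrite("pics/crop1.png",cv2.resize(im[80:370,190:400],None,fx=2.7,fy=2.05,interpolation=cv2.INTER_CUBIC)[:600])
```

```text
keeper [0.5182 0.091  0.107 ]
guide [ 0.5597 -0.0283  0.107 ]
disc [0.5397 0.0359 0.106 ]
p1 [0.5188 0.0589 0.136 ]
p2 [0.5608 0.0151 0.136 ]
s1 [0.511  0.0082 0.106 ]
s2 [0.5694 0.0592 0.106 ]
vialA [0.4225 0.1367 0.128 ]
vialB [ 0.4943 -0.097   0.128 ]
cap [ 0.6527 -0.0875  0.101 ]
wrist [499 313  14  33 228] [505.43421053 328.27192982] [[497.0, 343.0], [502.0, 313.0], [514.0, 315.0], [509.0, 345.0]]
wrist [316 329  36  39 950] [332.81052632 349.21157895] [[312.0, 336.0], [342.0, 327.0], [352.0, 361.0], [321.0, 370.0]]
scene [210 244   8  19  58] [213.31034483 253.48275862] [[209.0, 244.0], [213.0, 243.0], [217.0, 262.0], [214.0, 263.0]]
side [255 183  12  15 143] [260.1048951  189.57342657] [[255.0, 183.0], [266.0, 183.0], [266.0, 197.0], [255.0, 197.0]]
```

View pics/crop1.png

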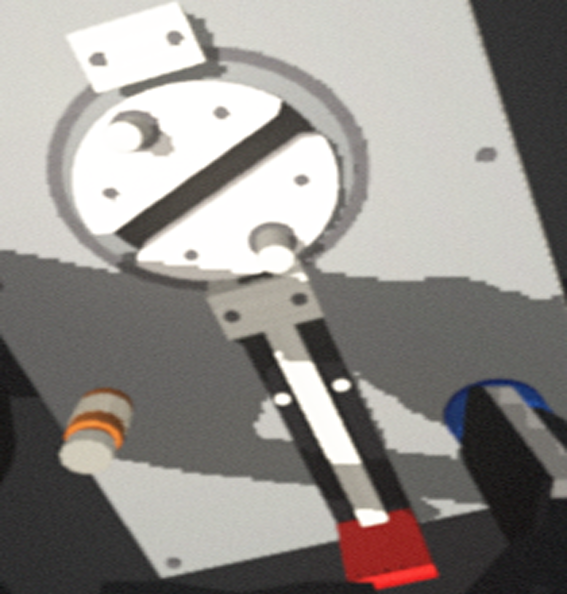

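Run:
```python
from h import *
c=cam("wrist")
P=lambda u,v:(190+u/2.7,80+v/2.05)
a=onz(c,P(126,135),.136);b=onz(c,P(274,259),.136);print("pins",a,b,(a+b)/2,np.linalg.norm(a-b), "disc +x angle",np.arctan2(*(b-a)[1::-1]))
# keeper/guide outlines
k=np.mean([onz(c,P(*p),.107) for p in((68,38),(178,3),(205,62),(98,92))],0)
g=np.mean([onz(c,P(*p),.107) for p in((207,298),(312,262),(325,318),(232,342))],0)
d=k-g; yaw=np.arctan2(-d[0],d[1]); print("k,g",k,g,np.linalg.norm(d),"yaw",yaw,"mid",(k+g)/2)
s1=(onz(c,P(118,234),.106)+onz(c,P(140,260),.106))/2; s2=(onz(c,P(283,102),.106)+onz(c,P(312,130),.106))/2
print("slot",s1,s2,"ang",np.arctan2(*(s2-s1)[1::-1]),np.linalg.norm(s2-s1),(s1+s2)/2)
t=(onz(c,P(378,586),.135)+onz(c,P(437,575),.135))/2
o=(k+g)/2;ex=np.array([np.cos(yaw),np.sin(yaw)]);ey=np.array([-np.sin(yaw),np.cos(yaw)])
for n,p in(("tab",t),("p1",a),("p2",b),("vB",onz(c,P(85,457),.128)),("cap",onz(c,(374,280),.101)),("vA",onz(c,(105,35),.128))): 
  v=(p-o)[:2];print(n,p,"coll",v@ex,v@ey)
print(cam("side")[2],onz(cam("side"),(260,183.5),.135),onz(cam("scene"),(211,244),.135))
```

```text
pins [0.51689756 0.05747631 0.136     ] [0.56138445 0.00679608 0.136     ] [0.53914101 0.03213619 0.136     ] 0.06743566290116484 disc +x angle -0.8503851641276508
k,g [0.51791936 0.08933029 0.107     ] [ 0.56121606 -0.02617147  0.107     ] 0.12335015996421639 yaw 0.3586456787740985 mid [0.53956771 0.03157941 0.107     ]
slot [0.51149684 0.0027473  0.106     ] [0.56956427 0.06214873 0.106     ] ang 0.7967538529455188 0.08306838190341972 [0.54053056 0.03244802 0.106     ]
tab [ 0.6159189  -0.16638289  0.135     ] coll 0.0020071641261359676 -0.21216632045917758
p1 [0.51689756 0.05747631 0.136     ] coll -0.012137738409485415 0.032206523324409285
p2 [0.56138445 0.00679608 0.136     ] coll 0.011729495625799048 -0.030864260485723435
vB [ 0.49378614 -0.09691862  0.128     ] coll -0.08797226632216995 -0.10425246996556675
cap [ 0.6526704  -0.08750949  0.101     ] coll 0.0641053451052867 -0.1512114071206865
vA [0.42250129 0.13665288 0.128     ] coll -0.07273637840900056 0.13947902932280615
[0.36358009 0.99864793 0.73625621] [ 0.61160661 -0.17080286  0.135     ] [ 0.59470744 -0.16875423  0.135     ]
```

Measured values are consistent: the pins are 67.4 mm apart (68 expected) and their midpoint is on the keeper–guide midpoint. The axis is at (0.5395, 0.032), yaw is about 0.36, and the disc needs +1.2 rad. I'll push pin p2 with the shut fingertips.

```bash
python3 -m jog '[[-1,[-0.05,-0.07,0],[0,0,-1]],[-1,[-0.05,-0.07,0],[0,0,-1]],[-1,[-0.05,-0.07,0],[0,0,-1]],[-1,[-0.05,-0.07,0],[0,0,-1]],[-1,[-0.05,-0.07,0],[0,0,-1]],[-1,[-0.06,-0.07,0],[0,0,-1]],[-1,[0,0,-0.6],[0,0,0]],[-1,[0,0,-0.6],[0,0,0]]]'
python3 - <<'E'
from h import *
c=cam("wrist"); im=manip.read_camera("wrist"); cv2.imwrite("pics/w1.png",im)
for p in((.5169,.0575,.136),(.5614,.0068,.136),(.5395,.032,.106)):print(proj(c,p))
E
```

```text
time_s: 1.15
tcp_pos: [0.5419, -0.0103, 0.1998]
ee_rot: [-0.0, 0.933, 0.36, -0.0]
contact_force: [-0.7, -0.3, -0.1]
width: -0.0001
gripper_force: 0.0
[186.59285395 192.72643983]
[278.88543096 194.16805412]
[238.48372659 183.45310387]
```

View pics/w1.png

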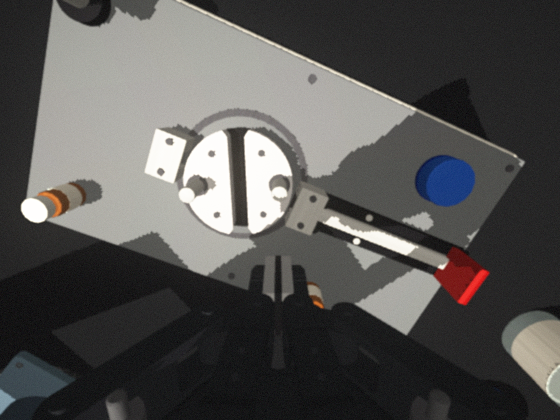

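The picture confirms the prediction: pin tops at (187,195) and (280,193), within 2 px; the slot runs vertically along the tool's x and the shut fingers are in line with p2. Descending beside the pin.

```bash
python3 -m jog '[[-1,[0,0,-0.8],[0,0,0]],[-1,[0,0,-0.9],[0,0,0]],[-1,[0,0,-0.9],[0,0,0]],[-1,[0,0,-0.75],[0,0,0]],[-1,[0,0,0],[0,0,0]]]'
python3 - <<'E'
# arc: finger = O + R(d)*(r0) ; fingertip 17mm behind the pin
import numpy as np
O=np.array([.5395,.032]);a0=-.849;cur=np.array([.5419,-.0103])
f=lambda a,g=.017:O+.034*np.array([np.cos(a),np.sin(a)])-g*np.array([-np.sin(a),np.cos(a)])
print((f(a0)-cur)/.025)
for k in range(10):
    print(k,(f(a0+np.radians(8)*(k+1))-f(a0+np.radians(8)*k))/.025)
print(f(.36))
E
```

```text
time_s: 1.82
tcp_pos: [0.5406, -0.01, 0.1154]
ee_rot: [-0.001, 0.933, 0.359, -0.002]
contact_force: [0.6, -0.1, 0.7]
width: -0.0
gripper_force: 0.0
[0.29217674 0.22185755]
0 [0.20082657 0.06833109]
1 [0.18936229 0.09561575]
2 [0.17421229 0.12103936]
3 [0.15567145 0.14410708]
4 [0.13410064 0.16436992]
5 [0.10991971 0.18143348]
6 [0.08359931 0.19496565]
7 [0.05565176 0.20470303]
8 [0.026621   0.21045611]
9 [-0.0029279   0.21211289]
[0.57730915 0.02806708]
```

```bash
python3 -m jog '[[-1,[0.15,0.11,0],[0,0,0]],[-1,[0.17,0.1,0],[0,0,0]],[-1,[0.2,0.07,0],[0,0,1]],[-1,[0.19,0.1,0],[0,0,1]],[-1,[0.17,0.12,0],[0,0,1]],[-1,[0.16,0.14,0],[0,0,1]],[-1,[0.13,0.16,0],[0,0,1]]]'
python3 - <<'E'
from h import *
c=cam("wrist"); im=manip.read_camera("wrist"); cv2.imwrite("pics/w2.png",im)
print(manip.read_state()["tcp_pos"])
E
```

```text
time_s: 2.7
tcp_pos: [0.5717, 0.0093, 0.1182]
ee_rot: [0.0, 0.753, 0.658, -0.0]
contact_force: [-2.1, -2.8, 1.4]
width: -0.0
gripper_force: 1.1
[0.57217535 0.0097922  0.11824283]
```

View pics/w2.png

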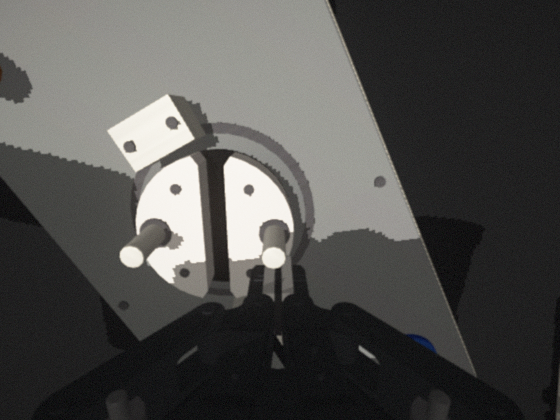

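The disc is following the finger: pin tops at (274,257) and (131,256), slot near-vertical at x≈217. Continuing the arc.

```bash
cat > pins.py <<'E'
from h import *
import sys
a=eval(sys.argv[1]);b=eval(sys.argv[2]);c=cam("wrist")
a,b=onz(c,a,.136),onz(c,b,.136);print(a,b,(a+b)/2,np.linalg.norm(a-b),"world ang",np.arctan2(*(b-a)[1::-1]))
E
python3 pins.py '(131,256)' '(274,257)'
python3 -m jog '[[-1,[0.11,0.18,0],[0,0,1]],[-1,[0.08,0.19,0],[0,0,1]],[-1,[0.06,0.2,0],[0,0,1]],[-1,[0,0,0],[0,0,0]]]'
python3 - <<'E'
from h import *
c=cam("wrist"); im=manip.read_camera("wrist"); cv2.imwrite("pics/w3.png",im)
g=cv2.cvtColor(im,cv2.COLOR_BGR2GRAY); cv2.imwrite("pics/w3c.png",cv2.resize(im[80:330,60:390],None,fx=2.4,fy=2.4))
E
```

```text
[0.50538429 0.03724128 0.136     ] [0.57285492 0.02796595 0.136     ] [0.5391196  0.03260361 0.136     ] 0.06810519848676362 world ang -0.1366159014928559
time_s: 3.25
tcp_pos: [0.5783, 0.0239, 0.1182]
ee_rot: [0.001, 0.603, 0.798, 0.0]
contact_force: [0.4, 0.1, 0.7]
width: 0.0002
gripper_force: 0.3
```

View pics/w3c.png

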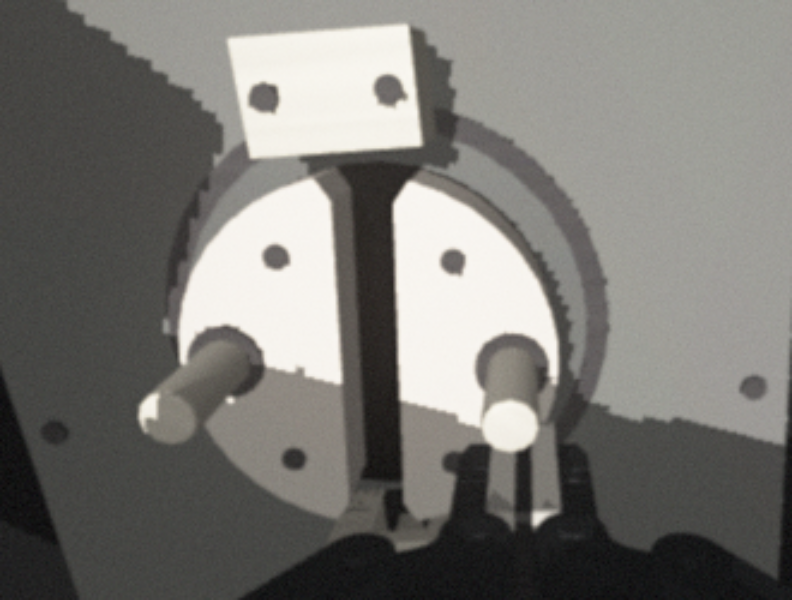

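Pin tops are at (130,253.8) and (273,257); the slot now points nearly at the keeper.

```bash
python3 pins.py '(130,253.8)' '(272.9,257.1)'
python3 - <<'E'
from h import *
c=cam("wrist")
Q=lambda u,v:onz(c,(60+u/2.4,80+v/2.4),.107)
for a,b in(((228,38),(408,25)),((250,158),(423,147))):
    d=Q(*b)-Q(*a);print("keeper x-edge ang",np.arctan2(d[1],d[0]),np.linalg.norm(d))
k=(Q(228,38)+Q(408,25)+Q(250,158)+Q(423,147))/4;print(k, np.arctan2(-(k[0]-.5393),k[1]-.0322))
for a,b in(((332,200),(352,490)),((393,200),(402,515))):
    d=Q(*a)-Q(*b);print("slot-90",np.arctan2(-d[0],d[1]))
E
```

```text
[0.50588536 0.02395376 0.136     ] [0.57156703 0.04069978 0.136     ] [0.53872619 0.03232677 0.136     ] 0.06778282441085975 world ang 0.24963887569707002
keeper x-edge ang 0.3427454629517485 0.03689084512627205
keeper x-edge ang 0.3378939590347375 0.03735408792390257
[0.51767278 0.0898829  0.107     ] 0.35871195399692646
slot-90 0.2567928794638189
slot-90 0.24470118577054362
```

```bash
python3 -m jog '[[-1,[0.01,0.08,0],[0,0,0.4]],[-1,[0,0.08,0],[0,0,0.4]],[-1,[0,0,0],[0,0,0]]]'
python3 - <<'E'
from h import *
c=cam("wrist"); im=manip.read_camera("wrist"); cv2.imwrite("pics/w4.png",im)
s=cv2.resize(im[80:330,60:390],None,fx=2.4,fy=2.4);g=cv2.cvtColor(s,cv2.COLOR_BGR2GRAY);cv2.imwrite("pics/w4c.png",s)
# slot edges per row: dark run near column 380
L=[];Rr=[]
for r in range(215,400,10):
    i=np.where(g[r,335:440]<75)[0]+335
    if len(i): L.append((i[0],r));Rr.append((i[-1],r))
for E in(L,Rr):
    vx,vy,x,y=cv2.fitLine(np.float32(E),cv2.DIST_HUBER,0,.01,.01).ravel()
    p=lambda v:onz(c,(60+(x+vx/vy*(v-y))/2.4,80+v/2.4),.106)
    d=p(215)-p(400);print(np.arctan2(-d[0],d[1]),E[0],E[-1])
E
```

```text
time_s: 3.68
tcp_pos: [0.5789, 0.0275, 0.1181]
ee_rot: [0.001, 0.558, 0.83, 0.0]
contact_force: [1.8, -2.3, 0.5]
width: 0.0001
gripper_force: 1.0
0.3303767534405005 (np.int64(357), 215) (np.int64(360), 395)
0.3296125686776346 (np.int64(396), 215) (np.int64(399), 395)
```

The slot is at 0.33 against a target of about 0.35, well inside tolerance. A last nudge, then back off, rise and go behind the tab.

```bash
python3 -m jog '[[-1,[-0.01,0.03,0],[0,0,0]],[-1,[0.14,-0.38,0],[0,0,0]],[-1,[0,0,0.9],[0,0,0]],[-1,[0,0,0.9],[0,0,0]],[-1,[0.18,-0.94,0.2],[0,0,0]],[-1,[0.18,-0.94,0],[0,0,0]],[-1,[0.18,-0.94,0],[0,0,0]],[-1,[0.18,-0.94,0],[0,0,0]],[-1,[0.18,-0.94,0],[0,0,0]],[-1,[0.18,-0.94,0],[0,0,0]]]'
python3 -m jog '[[-1,[0.19,-0.94,0],[0,0,0]],[-1,[0.19,-0.94,0],[0,0,0]],[-1,[0.19,-0.94,0],[0,0,0]],[-1,[0,0,0],[0,0,0]]]'
python3 - <<'E'
from h import *
c=cam("wrist"); im=manip.read_camera("wrist"); cv2.imwrite("pics/w5.png",im); print(manip.read_state()["tcp_pos"])
E
```

```text
time_s: 4.97
tcp_pos: [0.6084, -0.1236, 0.1674]
ee_rot: [-0.0, 0.556, 0.831, -0.0]
contact_force: [-1.1, 0.3, 0.2]
width: 0.0
gripper_force: 0.0
time_s: 5.48
tcp_pos: [0.6228, -0.1948, 0.1673]
ee_rot: [0.0, 0.557, 0.83, -0.0]
contact_force: [-0.5, -0.6, 0.4]
width: -0.0004
gripper_force: 0.0
[ 0.62248264 -0.1933569   0.16725268]
```

View pics/w5.png

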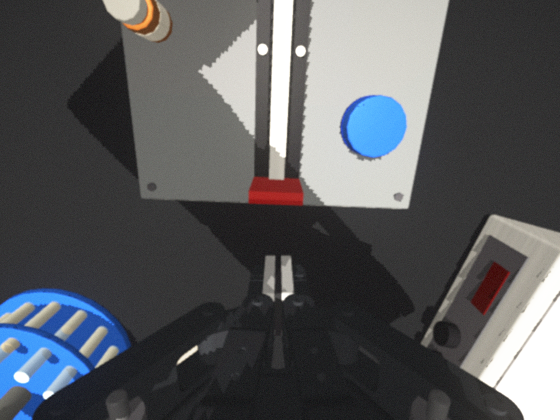

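The tab sits ahead of the fingers: its outer top edge is at row ≈203, columns 249–303, and the bar is vertical in the image. The tube rack is at lower left (0–130, 290–420).

Run:
```python
from h import *
c=cam("wrist");s=manip.read_state();p=np.array(s["tcp_pos"])
a,b=onz(c,(249,203),.135),onz(c,(303,203),.135);print(a,b,np.linalg.norm(a-b));t=(a+b)/2
u,v=onz(c,(276,175),.106),onz(c,(284.5,2),.106);d=u-v;print("bar yaw",np.arctan2(d[0],-d[1]))
d=(np.array([.5393,.0322])-t[:2]);print("yaw from axis",np.arctan2(-d[0],d[1]),np.linalg.norm(d))
y=.352;ex=np.array([np.cos(y),np.sin(y)]);ey=np.array([-np.sin(y),np.cos(y)])
w=(p-t)[:2];print("tcp rel tab x,y",w@ex,w@ey, "rack right edge",onz(c,(130,355),.09),onz(c,(130,355),.14))
x=quat(s["ee_rot"])[:,0];print("tool x yaw",np.arctan2(-x[0],x[1]))
print("ey units/row", ey)
```

```text
[ 0.5951852  -0.17299653  0.135     ] [ 0.62646063 -0.16013772  0.135     ] 0.03381570748560993
bar yaw 0.33975882483431485
yaw from axis 0.3454074782076522 0.21124369108602983
tcp rel tab x,y 0.0017083457054422905 -0.029167149502520067 rack right edge [ 0.5444893  -0.37378678  0.09      ] [ 0.55504867 -0.31500254  0.14      ]
tool x yaw 0.38947655063564607
ey units/row [-0.34477587  0.93868504]
```

```bash
python3 -m jog '[[-1,[-0.06,-0.02,-0.7],[0,0,-0.32]],[-1,[0,0,-0.75],[0,0,0]],[-1,[0,0,-0.75],[0,0,0]],[-1,[0,0,0],[0,0,0]],[-1,[-0.08,0.24,0],[0,0,0]],[-1,[-0.08,0.24,0],[0,0,0]],[-1,[-0.08,0.24,0],[0,0,0]],[-1,[-0.09,0.24,0],[0,0,0]]]'
python3 -m jog '[[-1,[-0.085,0.24,0],[0,0,0]],[-1,[-0.085,0.24,0],[0,0,0]],[-1,[-0.085,0.24,0],[0,0,0]],[-1,[-0.085,0.24,0],[0,0,0]]]'
python3 - <<'E'
from h import *
c=cam("wrist"); im=manip.read_camera("wrist"); cv2.imwrite("pics/w6.png",im);p=manip.read_state()["tcp_pos"]
w=p[:2]-np.array([.5393,.0322]);y=.345;print(p,w@[np.cos(y),np.sin(y)],w@[-np.sin(y),np.cos(y)])
E
```

```text
time_s: 6.52
tcp_pos: [0.6134, -0.1694, 0.1136]
ee_rot: [0.001, 0.575, 0.818, -0.0]
contact_force: [1.8, -4.2, 2.3]
width: -0.0002
gripper_force: 1.7
time_s: 7.02
tcp_pos: [0.6042, -0.1446, 0.1126]
ee_rot: [0.0, 0.575, 0.818, 0.0]
contact_force: [2.2, -3.5, 1.8]
width: 0.0
gripper_force: 1.7
[ 0.60382607 -0.14369047  0.11249971] 0.0012383299681184973 -0.1873487117152297
```

View pics/w6.png

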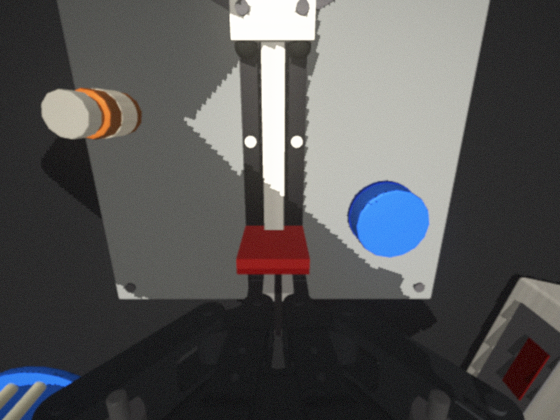

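The fingers are square on the tab at (273,265), the bar is moving with about 4 N, and the nose is already entering the slot. Vial and cap are untouched; continuing.

```bash
python3 -m jog '[[-1,[-0.085,0.24,0],[0,0,0]],[-1,[-0.085,0.24,0],[0,0,0]],[-1,[-0.085,0.24,0],[0,0,0]],[-1,[-0.085,0.24,0],[0,0,0]],[-1,[-0.085,0.24,0],[0,0,0]]]'
python3 -m jog '[[-1,[-0.085,0.24,0],[0,0,0]],[-1,[-0.085,0.24,0],[0,0,0]],[-1,[-0.085,0.24,0],[0,0,0]],[-1,[-0.085,0.24,0],[0,0,0]]]'
python3 -m jog '[[-1,[-0.085,0.24,0],[0,0,0]],[-1,[-0.085,0.24,0],[0,0,0]],[-1,[-0.085,0.24,0],[0,0,0]]]'
python3 - <<'E'
from h import *
p=manip.read_state()["tcp_pos"]
w=p[:2]-np.array([.5393,.0322]);y=.345;print(p,w@[np.cos(y),np.sin(y)],w@[-np.sin(y),np.cos(y)])
E
```

```text
time_s: 7.7
tcp_pos: [0.5933, -0.1145, 0.1125]
ee_rot: [-0.0, 0.575, 0.818, -0.0]
contact_force: [0.7, -3.1, 2.2]
width: 0.0002
gripper_force: 1.7
time_s: 8.2
tcp_pos: [0.5847, -0.0906, 0.1124]
ee_rot: [-0.0, 0.575, 0.818, -0.0]
contact_force: [-0.7, -4.2, 1.9]
width: 0.0001
gripper_force: 1.7
time_s: 8.57
tcp_pos: [0.5784, -0.0726, 0.1124]
ee_rot: [-0.0, 0.575, 0.818, -0.0]
contact_force: [-0.9, -3.3, 2.4]
width: 0.0002
gripper_force: 1.7
[ 0.57837259 -0.07256103  0.11238954] 0.0013404226433434661 -0.11180225806305992
```

```bash
python3 -m jog '[[-1,[-0.05,0.14,0],[0,0,0]],[-1,[-0.05,0.14,0],[0,0,0]]]'
python3 -m jog '[[-1,[-0.034,0.094,0],[0,0,0]],[-1,[-0.034,0.094,0],[0,0,0]]]'
python3 - <<'E'
from h import *
p=manip.read_state()["tcp_pos"]
w=p[:2]-np.array([.5393,.0322]);y=.345;print(p,w@[np.cos(y),np.sin(y)],w@[-np.sin(y),np.cos(y)])
im=manip.read_camera("wrist"); cv2.imwrite("pics/w7.png",im)
E
```

```text
time_s: 8.82
tcp_pos: [0.576, -0.0657, 0.1124]
ee_rot: [-0.0, 0.575, 0.818, -0.0]
contact_force: [-1.4, -4.9, 0.7]
width: 0.0002
gripper_force: 1.6
time_s: 9.07
tcp_pos: [0.5746, -0.0617, 0.1125]
ee_rot: [0.0, 0.575, 0.818, -0.0]
contact_force: [-0.4, -10.5, -3.5]
width: -0.0002
gripper_force: 4.7
[ 0.57463548 -0.0617289   0.1124705 ] 0.0014869064013745131 -0.10034452604819202
```

View pics/w7.png

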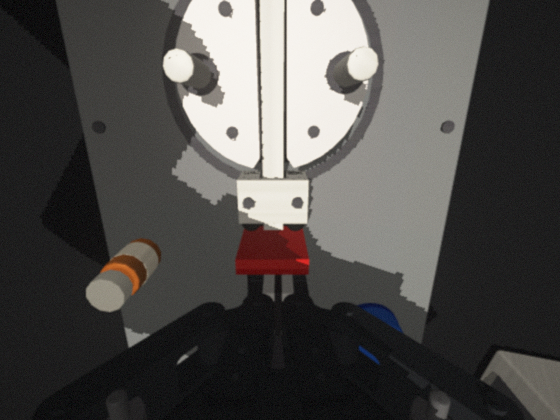

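The bar lies straight through the slot, the tab at (272,250) is up against the guide buffers, and force is rising to about 10 N. I'll press a little more to be sure it is home.

```bash
python3 -m jog '[[-1,[-0.02,0.056,0],[0,0,0]],[-1,[0,0,0],[0,0,0]]]'
python3 - <<'E'
from h import *
p=manip.read_state()["tcp_pos"]
w=p[:2]-np.array([.5393,.0322]);y=.345;print(p,w@[-np.sin(y),np.cos(y)])
E
```

```text
time_s: 9.38
tcp_pos: [0.5747, -0.0617, 0.1125]
ee_rot: [0.001, 0.575, 0.818, -0.001]
contact_force: [0.7, -9.3, -1.7]
width: 0.0002
gripper_force: 4.6
[ 0.57466339 -0.06169585  0.11252116] -0.10032286157496469
```

```bash
python3 -m jog '[[-1,[-0.05,0.14,0],[0,0,0]],[-1,[-0.05,0.14,0],[0,0,0]]]'
python3 - <<'E'
from h import *
p=manip.read_state()["tcp_pos"]
w=p[:2]-np.array([.5393,.0322]);y=.345;print(p,w@[-np.sin(y),np.cos(y)])
E
```

```text
time_s: 9.62
tcp_pos: [0.5746, -0.0612, 0.1128]
ee_rot: [0.007, 0.575, 0.818, -0.004]
contact_force: [7.5, -38.9, -12.1]
width: 0.0002
gripper_force: 18.9
[ 0.57459418 -0.06117927  0.11283129] -0.09981331721514113
```

It has a firm stop, moving only 0.5 mm at 40 N, so the bar is home. Backing off, then rising clear for a check.

```bash
python3 -m jog '[[-1,[0.1,-0.28,0],[0,0,0]],[-1,[0.2,-0.56,0],[0,0,0]],[-1,[0.2,-0.56,0],[0,0,0]],[-1,[0,0,0.8],[0,0,0]],[-1,[0,0,0.9],[0,0,0]],[-1,[0,0,0.9],[0,0,0]],[-1,[0,0,0.9],[0,0,0]],[-1,[0,0,0],[0,0,0]],[-1,[0,0,0],[0,0,0]]]'
python3 - <<'E'
from h import *
c=cam("wrist"); im=manip.read_camera("wrist"); cv2.imwrite("pics/w8.png",im)
E
```

```text
time_s: 10.75
tcp_pos: [0.5837, -0.0877, 0.1991]
ee_rot: [-0.001, 0.575, 0.818, -0.0]
contact_force: [-0.4, -0.3, -0.6]
width: -0.0003
gripper_force: 0.0
```

View pics/w8.png

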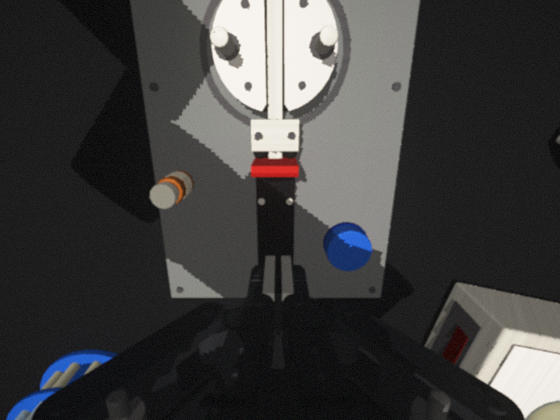

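Run:
```python
from h import *
c=cam("wrist");t=(onz(c,(250,177),.135)+onz(c,(299,177),.135))/2;w=t[:2]-np.array([.5393,.0322]);y=.345;print(w@[np.cos(y),np.sin(y)],w@[-np.sin(y),np.cos(y)])
if w@[-np.sin(y),np.cos(y)]>-.093: print(manip.sign_off())
```

```text
-0.000979247067190024 -0.08882148500519499
the job is handed in; nothing more can be done
None
```

The turntable is locked and the job is handed in: I turned the disc until its slot lined up, pushed the bar through it fully home in the keeper (tab at y −89 mm, as specified), and backed the arm off clear.

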